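Plug the spare port of the hot shop's air manifold

TASK

Take the plain square-head plug (right-hand thread) from the wooden rack and screw it into the open port of the blue manifold. Set it upright in the mouth and let it drop into the thread start, which turning it backward (anticlockwise) finds without cross-threading; then screw it clockwise fully home, with its flange flush on the port's rim, and let go. Leave the left-hand plug with the black grooved head in the rack and do not disturb the other things on the bench.

Things in the scene. Friction and masses are not known exactly. Their poses are not given: they have to be found in the camera images.
- plug: The right-hand plug, all brass, no groove, 0.2 to 0.45 kg. Origin on its axis at the underside of its round flange (54 mm across, 6 mm thick), z up along the axis. Starts upright in one of the rack's holes, hanging by the flange, at any yaw; lifts straight out (needs 55 mm). Below the flange: a round stem, 30 mm across, 50 mm long, its last 8 mm tapering to 18 mm.
- plug_head (a point): Centre of the top of the plug's square head, 36 mm above the plug's origin, same axes. The head is 28 x 28 mm and 30 mm tall down to the flange; its flats are square to the plug's x and y: grip it there.
- plug_lugs (a point): On the plug's axis, 20.5 mm below its origin: the lower face of two opposite steel lugs that stick out of the stem along the plug's +x and -x to 21 mm from the axis, 8 mm wide, 5 mm thick. They are the start of a coarse two-start right-hand thread.
- lh_plug: The left-hand plug in the rack's other hole: same sizes, but with a black groove round its square head and a black cross on top. Must stay.
- rack: Fixed wooden rack, 90 x 200 x 55 mm, origin at the centre of its underside, long along its y, with two 47 mm holes at y = -50 and +50 mm. Which hole holds which plug varies.
- manifold: Fixed blue base plate 150 x 270 x 16 mm, origin at the centre of its underside, long along its y. It carries the port, a round steel boss 60 mm across and 58 mm tall, at (0, -55) mm; a pipe along y at x = 55 mm (top 47 mm above the table), a valve and a gauge.
- valve (a point): Top of the valve's red lever, 91 mm above the table; the lever is 20 mm wide and reaches 73 mm to -x and 33 mm to +x of this point. Fixed, an obstacle.
- gauge (a point): Top of the gauge, 122 mm above the table; dial 44 mm across, 18 mm thick along x. Fixed, an obstacle.
- port (a point): Centre of the boss's open mouth at the height of its flat rim, 74 mm above the table, z up. Home means the plug's origin here. The bore inside is 32 mm across between two brass thread ramps with two gaps between them, 180 degrees apart, at an angle that varies from run to run, unrelated to any listed yaw: find it by turning. Friction is light.
- ramps (a point): Centre of the flat tops of the thread ramps, 4 mm below the rim. Set in at random, the plug stands with its lugs on them, flange 16 mm above the rim (20 if on a stop); steel stops then block clockwise turning. Turned anticlockwise (from above) by at most 155 degrees the lugs meet the gaps (it fits over 22 degrees of turn) and sinks 10 mm by its weight; stops block turning further back.
- thread (a point): Centre of the thread start, on the port's axis 14.5 mm below the rim: here plug_lugs lies after the drop (flange 5 to 7 mm above the rim). From there about 100 degrees clockwise lower the plug 6 mm, until the flange meets the rim; 25 to 30 degrees more make it tight. It cannot be pushed down without turning, but sinks by its own weight as it is turned.
- hose_tail: Small brass hose fitting, 28 mm across, 38 mm tall, standing on the manifold's plate (origin at its underside). A bystander.
- frit_jar: Orange glass jar, 54 mm across, 85 mm tall, standing beside the rack (origin at its underside). A bystander.
- orb: Fragile orange glass paperweight on a wooden foot, 72 mm across, 88 mm tall, at the back (origin at its underside). A bystander.
- wrench: Wrench, 150 mm long, 10 mm high or less, lying between rack and manifold. A bystander.
- jacks: Steel glassblower's jacks, 250 mm long, lying at the back. A bystander.
- block_tool: Wooden block with a handle, 90 mm across, 55 mm tall, at the back. A bystander.
Mind the look-alikes: they are no part of the job. What is shaped like the lh_plug but green or pink is not meant.

How it is judged:
By the outcome, as a careful person would: the job done as asked, in the order asked, and still so for the second after the job is handed in, with the robot touching nothing.
It also fails if it takes over 64 s, if anything falls off the work surface, if the arm or the gripper's body presses on something with over 40 N, if the wrist force passes 120 N, or if a joint passes its speed limit or range.

ROBOT

A 6-joint arm with a two-finger parallel gripper is mounted at the origin on the work surface. World frame = base frame: x ahead of the robot, y to its left, z up, the work surface at z = 0. Lengths are in m, angles in rad, forces in N, time in s.
With the tool pointing down it reaches from about 0.4 to 0.825 m from the base axis. Payload 7 kg.
Tool frame: the origin (TCP) lies at the very end of the fingers, on their centre line; the grasp point (between the pads) lies 19 mm behind it (arm.pinch_z is the z of the grasp point in the tool frame, in m); z points along the fingers, y is the direction in which the jaws open and shut (so a half turn about z gives the same grasp; the last joint's range is limited). The gripper opens to 88 mm and grips with 3 to 60 N. Pads are 19 mm wide; open, the fingers measure 130 mm over their backs; the gripper's body (78 mm by 193 mm) begins 47 mm behind the grasp point.
Start: joints at [1.47, 0.359, 0.012, 0, -1.224, -0.288], TCP at [0.256, 0.625, 0.227] pointing down, gripper open.
Joint ranges: [-3.07, 3.07], [-1.43, 2.12], [-1.02, 1.25], [-3.03, 1.67], [-3.05, -0], [-3.03, 3.03]. Speed limits (rad/s): [2.39, 2.39, 3.01, 3.14, 3.14, 3.14].

INTERFACE

Orientations are given as [roll, pitch, yaw] about the fixed x, y, z axes, in that order (R = Rz(yaw) Ry(pitch) Rx(roll)).
In Python, from station import arm gives the robot as it stands.
- The arm moves only by the tool drive_tool, never from a script. Its argument "targets" is a list of rows, each a list of 6 numbers: the shift along the world's x, y, z in units of 0.04 m (1.0 is 0.04 m), then the turn, a rotation vector about the world's x, y, z in units of 6 degrees (1.0 is 6 degrees). In form: [[x, y, z, wx, wy, wz], ...]. A call has 1 to 5 rows; each row shifts and turns the commanded pose from where the row before left it; what a row does not reach is not made up. A row lasts 1/8 s, in which the tool goes at most 62.5 mm and 10.7 degrees, less where a joint would pass 70% of its speed; a pose out of reach is approached as far as the arm can. A call with a number of a shift or a turn outside -1 to 1 is refused whole. A call with a gripper value outside its range is refused whole. "claw" is the opening, from 0 (shut) to 1 (fully open), set as the call begins (left out, the last holds). The fingers move at their own pace and stop on an object; "newtons" is the grip in N (left out, the last holds). Time passes only in rows, so rows that do not move let the fingers close. It gives the time, the measured TCP pose, the force and the opening at its end, in the units of the state.
- arm.get_state(): the state, without advancing time (a new reading comes with each control period).
- arm.grab_frame(name): name is "scene" or "top" or "wrist"; returns (picture, depth): 420x560x3 uint8, red, green, blue; 420x560 float32, m along the optical axis (not along the pixel's ray), 0 where there is no reading.
- arm.get_calibration(name): a dict with "mtx" (3x3 intrinsics, pixels), "dist_coeffs" ([k1, k2, p1, p2, k3] as OpenCV has them; the pictures are not rectified), "origin" and "rotation" of the camera in the world. Camera axes: x right, y up, looking along -z (the intrinsics and any distortion apply to the point x, -y, -z); pixel columns grow to the right and rows downward; lengths in m; the calibration is good to about 2 mm. A picture is of the moment at which its call begins: read the wrist's pose just before it. get_calibration takes no time and is no camera call; for the wrist camera it gives the pose at the moment of the call.
- arm.job_done(): hands the job in, once; it reports no verdict.
Trained networks look in the newest picture that a camera, given by its name, has taken for a name from the list of things; names that differ only in an ending like _2 or _b are one class to them, and where a whole thing is asked for, a point or a joint stands for the part that bears it (a point fixed in the world has none). Each returns a list of dicts, best first, with "score" (0 to 1); they miss things now and then, are a little off and sometimes report something else, mostly with a low value. They report only what shows in the picture. A call takes as long as a camera call. They do not tell look-alikes from the thing itself.
- arm.search_frame(target, camera): "point" ([x, y, z] in m, in the coordinates of the camera as it stood for that picture, good to about 4 mm: the middle of the surface that is visible of it).
- arm.cut_out(target, camera): "pixels" (420x560 bool, what is visible of it).
- arm.landmark_of(target, camera): "point" ([x, y, z] in m, in the coordinates of the camera as it stood for that picture, good to about 4 mm: a listed point, or the origin of a listed thing).
The state is a dict: "t": time; "q": joint angles; "qd": joint speeds; "joint_efforts": joint torques, N m; "eef_pos": TCP position; "ee_rot": TCP orientation; "force": force on the tool from outside, world axes, zero at the start; "moment": the same for the moment, N m; "width": finger opening in m.
Only numpy, scipy, OpenCV 4.12 (cv2) and the standard library are available. Lean on these libraries where they do the work, as an engineer would, in place of code of your own. Each camera call takes 0.05 s, during which the arm holds its last target. There are 200 camera calls.

## Working session

There is one attempt and no reset: what is moved stays moved. The work goes in short steps, Python scripts to look and compute and a tool call to move; the robot and the scene stay as the last step left them, time stands still between calls to the robot, and variables do not carry over. Pictures are saved under pics/ and viewed, about 8 in all and at most 12, crops included, and the job is handed in when it is done.

Besides the shell and the picture viewer there is one more tool, called after "Emit:" as name(argument=value, ...) on one line, values as JSON. drive_tool: Moves the arm, as the interface text tells. Shifts and turns lie within -1 to 1; 1 stands for 0.04 m of shift or 6 degrees of turn. Its arguments: {"type":"object","properties":{"targets":{"type":"array"},"claw":{"type":"number"},"newtons":{"type":"number"}},"required":["targets"]}

```bash
ls; mkdir -p pics; cat > h.py <<'E'
from station import arm
import numpy as np, cv2
def grab(n):
    c=arm.get_calibration(n); im,d=arm.grab_frame(n); return im,d,c
def save(p,im): cv2.imwrite('pics/'+p,np.ascontiguousarray(im[:,:,::-1]))
def w(c,p): return np.array(c['origin'])+np.array(c['rotation']).reshape(3,3)@np.array(p)
def px2w(c,u,v,z=None,depth=None):
    n=cv2.undistortPoints(np.array([[[u,v]]],float),np.array(c['mtx']),np.array(c['dist_coeffs']))[0,0]
    r=np.array(c['rotation']).reshape(3,3)@np.array([n[0],-n[1],-1]); o=np.array(c['origin'])
    return o+r*(depth if depth is not None else (z-o[2])/r[2])
def w2px(c,P):
    R=np.array(c['rotation']).reshape(3,3); q=(np.atleast_2d(P)-np.array(c['origin']))@R*[1,-1,-1]
    return cv2.projectPoints(q,np.zeros(3),np.zeros(3),np.array(c['mtx']),np.array(c['dist_coeffs']))[0][:,0]
E
python3 - <<'E'
from h import *
np.set_printoptions(precision=4,suppress=True)
s=arm.get_state(); print(s['t'],s['eef_pos'],s['ee_rot'],s['width'],arm.pinch_z)
for n in ('top','scene'):
    im,d,c=grab(n); save(n+'0.png',im); print(n,c['origin'],c['mtx'])
    for t in ('plug_head','lh_plug','port','valve','gauge','rack','manifold'):
        for r in arm.landmark_of(t,n)[:3]:
            P=w(c,r['point']); print(t,round(r['score'],2),P,w2px(c,P)[0].round())
E
```

```text
pics
0.0 [0.2557 0.6242 0.2256] [ 3.1399 -0.0001 -0.3889] 0.0875601284639119 -0.0188
top [ 0.3479 -0.0647  1.2394] [[470.0002   0.     285.0809]
 [  0.     470.0002 212.7576]
 [  0.       0.       1.    ]]Traceback (most recent call last):
  File "<stdin>", line 8, in <module>
  File "h.py", line 6, in w
    def w(c,p): return np.array(c['origin'])+np.array(c['rotation']).reshape(3,3)@np.array(p)
                                             ~~~~~~~~~~~~~~~~~~~~~~~~~~~~~~~^^^^^
ValueError: cannot reshape array of size 3 into shape (3,3)
```

```bash
sed -i "s/np.array(c\['rotation'\]).reshape(3,3)/Rot(c)/g; 2a from scipy.spatial.transform import Rotation as Ro\ndef Rot(c): return Ro.from_euler('xyz',c['rotation']).as_matrix()" h.py
python3 - <<'E'
from h import *
np.set_printoptions(precision=4,suppress=True)
for n in ('top','scene'):
    im,d,c=grab(n); save(n+'0.png',im); print(n,c['origin'],c['rotation'])
    for t in ('plug_head','lh_plug','port','valve','gauge','rack','manifold'):
        for r in arm.landmark_of(t,n)[:3]:
            P=w(c,r['point']); print(t,round(r['score'],2),P,w2px(c,P)[0].round())
E
```

```text
top [ 0.3479 -0.0647  1.2394] [ 0.1464 -0.008  -1.5455]
plug_head 0.58 [ 0.4511 -0.27    0.0885] [366. 242.]
lh_plug 0.88 [ 0.4986 -0.1791  0.0515] [328. 223.]
lh_plug 0.64 [ 0.5171 -0.3996  0.0489] [414. 219.]
lh_plug 0.59 [ 0.3166 -0.1923  0.0525] [332. 296.]
port 0.92 [0.5255 0.1768 0.073 ] [187. 208.]
port 0.6 [ 0.4537 -0.269   0.0905] [366. 241.]
port 0.39 [ 0.5425 -0.2875 -0.0015] [366. 211.]
valve 0.78 [0.5067 0.3072 0.0889] [132. 213.]
valve 0.35 [0.5652 0.2688 0.1226] [146. 188.]
gauge 0.67 [0.5691 0.2709 0.121 ] [145. 186.]
rack 0.68 [ 0.4759 -0.2235  0.0005] [343. 235.]
rack 0.28 [ 0.7459  0.2374 -0.0022] [175. 132.]
rack 0.22 [0.5246 0.1706 0.0605] [190. 209.]
manifold 0.56 [ 0.5157  0.2202 -0.0015] [176. 216.]
scene [ 1.2682 -0.1381  0.9543] [0.7166 0.0048 1.4783]
plug_head 0.78 [ 0.457  -0.2705  0.0922] [201. 203.]
lh_plug 0.93 [ 0.627  -0.1393  0.0506] [255. 262.]
lh_plug 0.76 [ 0.4996 -0.1823  0.0541] [236. 223.]
lh_plug 0.75 [ 0.3933 -0.0571  0.0494] [279. 192.]
valve 0.93 [0.5085 0.3058 0.095 ] [420. 202.]
valve 0.59 [0.526  0.1698 0.0753] [371. 215.]
gauge 0.59 [0.5709 0.2671 0.1243] [415. 213.]
rack 0.65 [ 0.4778 -0.2273 -0.0023] [221. 231.]
manifold 0.75 [ 0.5179  0.2255 -0.0003] [385. 229.]
manifold 0.35 [0.5707 0.2652 0.1253] [415. 213.]
```

View pics/top0.png

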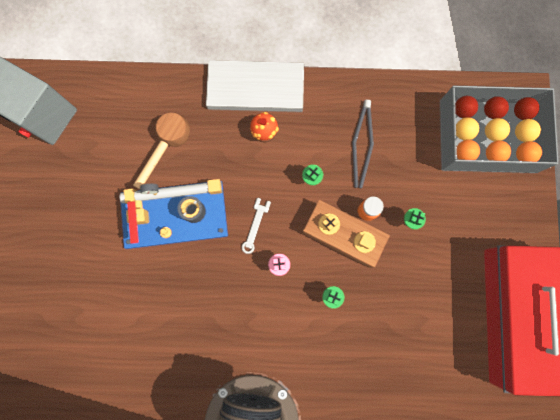

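View pics/scene0.png

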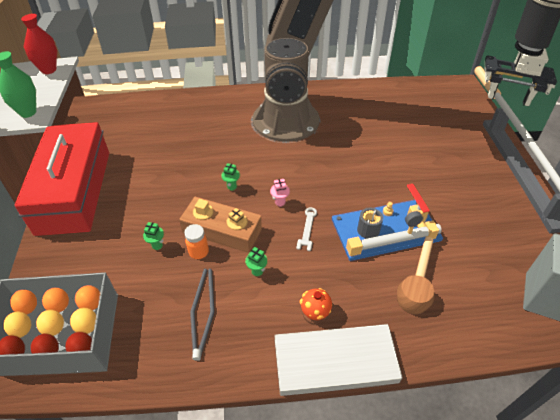

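Candidates (top view): plain brass head (366,242), brass head with black cross (330,223, the lh_plug, must stay), and green or pink look-alikes at (313,174), (415,218), (333,297) and (279,264). The one to take is the plain head at (366,242). The scene view agrees: plain at (203,208), cross at (236,216). I'll go over the port first to look at it, then on to the rack.

Emit:
drive_tool(targets=[[0.6,-0.9,0.4,0,0,0],[0.6,-0.9,0.4,0,0,0],[0.6,-0.9,0.2,0,0,0],[0.6,-0.9,0,0,0,0],[0.6,-0.9,0,0,0,0]])

```text
t: 1.52
eef_pos: [0.3766, 0.4434, 0.2669]
ee_rot: [-3.141, -0.0, -0.389]
force: [0.4, -0.3, -0.3]
width: 0.0873
```

Emit:
drive_tool(targets=[[0.6,-0.9,0,0,0,0],[0.6,-0.9,0,0,0,0],[0.6,-0.9,0,0,0,0],[0.6,-0.9,0,0,0,0],[0.6,-0.9,0,0,0,0]])

```text
t: 2.15
eef_pos: [0.4965, 0.2634, 0.2668]
ee_rot: [-3.141, -0.0, -0.389]
force: [0.5, -0.5, 0.9]
width: 0.0875
```

```bash
python3 - <<'E'
from h import *
np.set_printoptions(precision=4,suppress=True)
s=arm.get_state(); print(s['t'],s['q'],s['eef_pos'],s['ee_rot'],s['force'])
im,d,c=grab('wrist'); save('w1.png',im); print(c['origin'],c['rotation'])
for t in ('port','ramps','valve','gauge','manifold','hose_tail'):
    for r in arm.landmark_of(t,'wrist')[:2]:
        P=w(c,r['point']); print(t,round(r['score'],2),P,w2px(c,P)[0].round())
np.savez('w1.npz',im=im,d=d,o=c['origin'],r=c['rotation'])
E
```

```text
2.15 [ 0.836   0.1486 -0.1784  0.     -1.2433  0.3462] [0.4965 0.2634 0.2668] [-3.1411 -0.0002 -0.3887] [ 0.5046 -0.4754  0.9393]
[0.5752 0.2307 0.425 ] [-0.3126  0.0004 -1.9595]
ramps 0.56 [ 0.522   0.2244 -0.0028] [300. 145.]
valve 0.81 [0.5078 0.306  0.0947] [237. 198.]
gauge 0.9 [0.5727 0.2658 0.1225] [244. 124.]
manifold 0.62 [ 0.5235  0.2243 -0.0018] [299. 144.]
hose_tail 0.9 [0.472  0.2397 0.0185] [304. 188.]
```

View pics/w1.png

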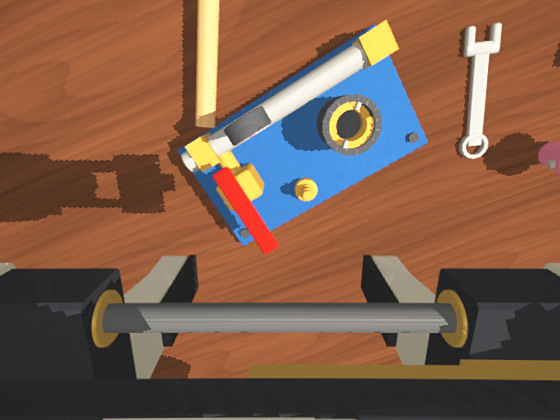

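The wrist view shows the manifold, with the port mouth at (350,124), the valve lever at (245,208), the hose tail at (306,190) and the wrench at (480,90). I'll fit the rim from depth and magnify the mouth.

```bash
cat >> h.py <<'E'
def cloud(c,d):
    v,u=np.mgrid[0:420,0:560]; n=cv2.undistortPoints(np.dstack([u,v]).reshape(-1,1,2).astype(float),np.array(c['mtx']),np.array(c['dist_coeffs']))[:,0]
    p=np.c_[n[:,0],-n[:,1],-np.ones(len(n))]*d.reshape(-1,1)
    return (np.array(c['origin'])+p@Rot(c).T).reshape(420,560,3)
E
python3 - <<'E'
from h import *
from scipy.optimize import least_squares
np.set_printoptions(precision=4,suppress=True)
for n in ('wrist','top','scene'):
    im,d,c=grab(n); X=cloud(c,d); g=np.array([.5255,.175])
    rr=np.linalg.norm(X[...,:2]-g,axis=-1)
    m=(d>0)&(rr<.045)&(X[...,2]>.066)&(X[...,2]<.085)
    P=X[m]; z=np.median(P[:,2])
    # circle by outer hull
    h=cv2.convexHull(P[:,:2].astype(np.float32))[:,0]
    f=least_squares(lambda a:np.hypot(h[:,0]-a[0],h[:,1]-a[1])-a[2],[*g,.03],loss='soft_l1',f_scale=.001)
    print(n,m.sum(),z,f.x, abs(f.fun).mean())
    if n=='wrist': save('w1c.png',cv2.resize(im[80:170,300:400],None,fx=6,fy=6,interpolation=cv2.INTER_CUBIC))
E
```

```text
wrist 1974 0.07338342980459356 [0.5294 0.1688 0.0304] 0.0002090893834011122
top 321 0.0728402877259593 [0.5267 0.1687 0.0303] 0.0003540132079904634
scene 291 0.07382983668924314 [0.5288 0.1709 0.0313] 0.0005263674175351968
```

View pics/w1c.png

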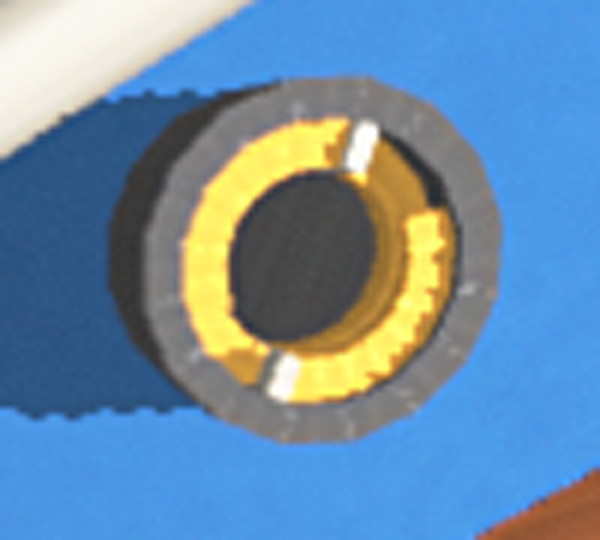

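```bash
python3 - <<'E'
from h import *
c=arm.get_calibration('wrist'); C=np.array([.5294,.1688])
for nm,(u,v),z in (('stop1',(362,146),.074),('stop2',(282,378),.074),('gap1 end',(432,210),.070),('gap2 end',(208,355),.070)):
    P=px2w(c,300+u/6,80+v/6,z)[:2]-C; print(nm,P,np.degrees(np.arctan2(P[1],P[0])))
E
```

```text
stop1 [ 0.0151724  -0.01228922] -39.006507841480506
stop2 [-0.01609982  0.01226853] 142.691564288659
gap1 end [ 0.00034153 -0.02106545] -89.07114394942268
gap2 end [-0.00810324  0.02242318] 109.86871971401314
```

Emit:
drive_tool(targets=[[-0.15,-0.92,0,0,0,0],[-0.15,-0.92,0,0,0,0],[-0.15,-0.92,0,0,0,0],[-0.15,-0.92,0,0,0,0],[-0.15,-0.92,0,0,0,0]])

```text
t: 3.28
eef_pos: [0.4655, 0.08, 0.2667]
ee_rot: [-3.141, -0.0, -0.388]
force: [-1.0, -0.1, -0.1]
width: 0.0875
```

Emit:
drive_tool(targets=[[-0.15,-0.92,0,0,0,0],[-0.15,-0.92,0,0,0,0],[-0.15,-0.92,-0.3,0,0,0],[-0.15,-0.92,-0.4,0,0,0],[-0.15,-0.92,-0.4,0,0,0]])

```text
t: 3.9
eef_pos: [0.4358, -0.104, 0.2224]
ee_rot: [-3.141, -0.001, -0.388]
force: [1.9, 0.5, -0.1]
width: 0.0875
```

Emit:
drive_tool(targets=[[-0.15,-0.92,0,0,0,0],[-0.15,-0.92,0,0,0,0],[0,0,0,0,0,0]])

```text
t: 4.28
eef_pos: [0.4235, -0.1783, 0.2225]
ee_rot: [3.141, 0.0, -0.391]
force: [-0.7, 0.6, 0.2]
width: 0.0879
```

```bash
python3 - <<'E'
from h import *
np.set_printoptions(precision=4,suppress=True)
s=arm.get_state(); print(s['t'],s['q'],s['eef_pos'],s['ee_rot'],s['force'])
im,d,c=grab('wrist'); save('w2.png',im); print(c['origin'],c['rotation'])
for t in ('plug_head','plug','lh_plug','frit_jar','rack'):
    for r in arm.landmark_of(t,'wrist')[:2]:
        P=w(c,r['point']); print(t,round(r['score'],2),P,w2px(c,P)[0].round())
np.savez('w2.npz',im=im,d=d,X=cloud(c,d))
E
```

```text
4.275 [ 0.0323 -0.001  -0.4469  0.0001 -1.1253  1.1476] [ 0.4235 -0.1783  0.2225] [ 3.1413  0.0003 -0.3908] [-0.7169  0.5764  0.1818]
[ 0.5022 -0.211   0.3805] [-0.3131 -0.0004 -1.9618]
plug_head 0.83 [ 0.4574 -0.2726  0.0911] [366. 128.]
plug 0.9 [ 0.4544 -0.2697  0.0536] [354. 130.]
lh_plug 0.97 [ 0.4974 -0.1815  0.0562] [252. 123.]
lh_plug 0.76 [ 0.3155 -0.192   0.0471] [326. 273.]
frit_jar 0.96 [ 0.5461 -0.2893  0.0001] [333.  33.]
rack 0.61 [ 0.4737 -0.2251 -0.0044] [300. 125.]
```

View pics/w2.png

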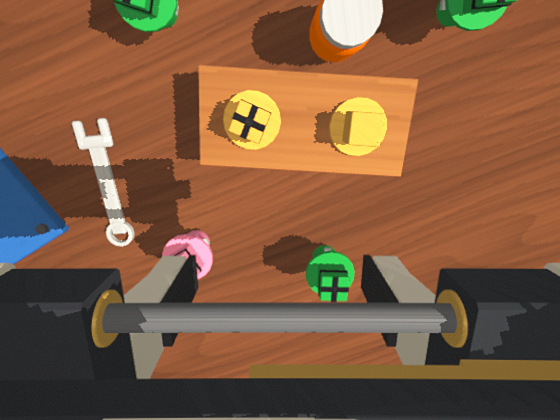

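The wrist view shows the rack: cross-headed plug at (250,121), plain plug at (360,127), jar at (348,25), and a green look-alike at (335,285). Now I'll measure head pose by depth from three cameras.

```bash
cat >> h.py <<'E'
def head(X,d,g,zl,zh):
    m=(d>0)&(np.linalg.norm(X[...,:2]-g,axis=-1)<.03)&(X[...,2]>zl)&(X[...,2]<zh)
    P=X[m]; r=cv2.minAreaRect(((P[:,:2]-g)*1000).astype(np.float32))
    return m.sum(),round(float(np.median(P[:,2])),4),np.round(np.array(r[0])/1000+g,4),np.round(r[1],1),round(r[2],1)
E
python3 - <<'E'
from h import *
g=np.array([.4555,-.271])
for n in ('wrist','top','scene'):
    im,d,c=grab(n); X=cloud(c,d)
    print(n,'head',head(X,d,g,.086,.1)); print('   flange',head(X,d,g,.056,.068))
    if n=='wrist': save('w2c.png',cv2.resize(im[85:165,210:410],None,fx=4,fy=4,interpolation=cv2.INTER_CUBIC))
E
```

```text
wrist head (np.int64(1109), 0.0909, array([ 0.4566, -0.2722]), array([27.9, 27.8]), 63.4)
   flange (np.int64(1427), 0.0609, array([ 0.4557, -0.272 ]), array([56.3, 56.9]), 16.7)
top head (np.int64(0), nan, array([ 0.4555, -0.271 ]), array([0., 0.]), 0.0)
   flange (np.int64(0), nan, array([ 0.4555, -0.271 ]), array([0., 0.]), 0.0)
scene head (np.int64(103), 0.0917, array([ 0.4572, -0.2688]), array([29.2, 27.4]), 65.4)
   flange (np.int64(162), 0.0619, array([ 0.4624, -0.2702]), array([43.1, 56.9]), 2.8)
  return _methods._mean(a, axis=axis, dtype=dtype,
  ret = ret.dtype.type(ret / rcount)
```

View pics/w2c.png

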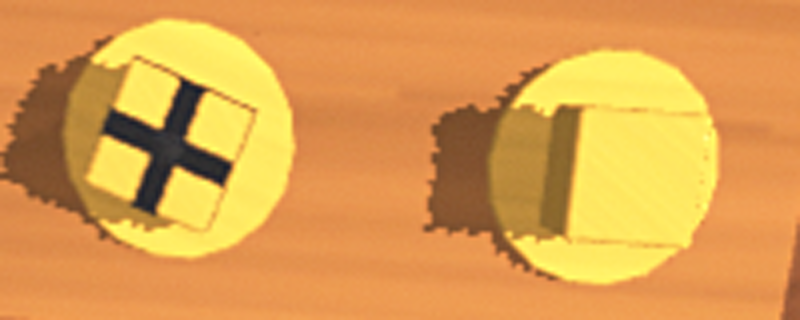

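The head's flats lie at about 64°/-26°, its top is at z 0.091 (flange top at 0.061), and its centre is (0.4567,-0.2715). The crop confirms the right plug has no groove or cross. Moving over it, turning -3.6°, then down.

Emit:
drive_tool(targets=[[0.28,-0.77,0,0,0,-0.3],[0.28,-0.77,0,0,0,-0.3],[0.27,-0.79,0,0,0,0],[0,0,-0.7,0,0,0],[0,0,-0.8,0,0,0]], claw=0.65, newtons=30)

```text
t: 5.35
eef_pos: [0.4576, -0.2705, 0.162]
ee_rot: [-3.141, -0.001, -0.452]
force: [-0.2, -0.4, -0.6]
width: 0.0572
```

```bash
python3 - <<'E'
from h import *
s=arm.get_state(); print(s['t'],s['q'],s['eef_pos'],s['ee_rot'],s['force'],s['width'])
im,d,c=grab('wrist'); X=cloud(c,d); g=np.array([.4567,-.2715])
print(head(X,d,g,.086,.1)); save('w3.png',im)
E
```

```text
5.35 [-1.64673411e-01  1.76352447e-01 -3.95762634e-01  2.30668815e-05
 -9.97614403e-01  1.28333074e+00] [ 0.45757634 -0.27047692  0.16203383] [-3.14130878e+00 -1.02856438e-03 -4.52126640e-01] [-0.18681174 -0.40277403 -0.58571109] 0.05724980370318112
(np.int64(1360), 0.0908, array([ 0.457, -0.273]), array([27.4, 27.7]), 63.8)
```

Emit:
drive_tool(targets=[[-0.01,-0.04,-0.9,0,0,0],[0,0,-0.9,0,0,0],[0,0,-0.4,0,0,0],[0,0,-0.2,0,0,0],[0,0,0,0,0,0]])

```text
t: 6.02
eef_pos: [0.4569, -0.2717, 0.0668]
ee_rot: [3.141, 0.0, -0.451]
force: [0.7, -0.7, -0.1]
width: 0.0573
```

Emit:
drive_tool(targets=[[0,0,0,0,0,0],[0,0,0,0,0,0],[0,0,0,0,0,0],[0,0,0,0,0,0],[0,0,0,0,0,0]], claw=0.2, newtons=30)

```text
t: 6.65
eef_pos: [0.4569, -0.2719, 0.0669]
ee_rot: [-3.142, -0.001, -0.452]
force: [-0.8, 0.9, 5.1]
width: 0.028
```

Emit:
drive_tool(targets=[[0,0,0.3,0,0,0],[0,0,0.5,0,0,0],[0,0,1,0,0,0],[0,0,1,0,0,0],[0,0,1,0,0,0]])

```text
t: 7.28
eef_pos: [0.4562, -0.2716, 0.2202]
ee_rot: [-3.141, 0.0, -0.452]
force: [-0.5, 0.1, -1.9]
width: 0.0276
```

```bash
python3 - <<'E'
from h import *
np.set_printoptions(precision=4,suppress=True)
s=arm.get_state(); print(s['t'],s['eef_pos'],s['ee_rot'],s['force'],s['width'])
im,d,c=grab('scene'); X=cloud(c,d)
p=np.array(s['eef_pos']); u,v=w2px(c,p-[0,0,.03])[0].astype(int); print(u,v)
save('s3.png',cv2.resize(im[v-40:v+50,u-50:u+50],None,fx=6,fy=6,interpolation=cv2.INTER_CUBIC))
for t in ('plug_lugs','plug','plug_head'):
  for r in arm.landmark_of(t,'scene')[:2]: print(t,r['score'],w(c,r['point']))
E
```

```text
7.275 [ 0.4562 -0.2716  0.2202] [-3.1414  0.0004 -0.4517] [-0.4536  0.088  -1.8841] 0.02761208949545622
195 176
plug_lugs 0.94 [ 0.453  -0.2679  0.1901]
plug 0.66 [ 0.4538 -0.2718  0.2123]
plug_head 0.61 [ 0.456  -0.2687  0.2438]
```

View pics/s3.png

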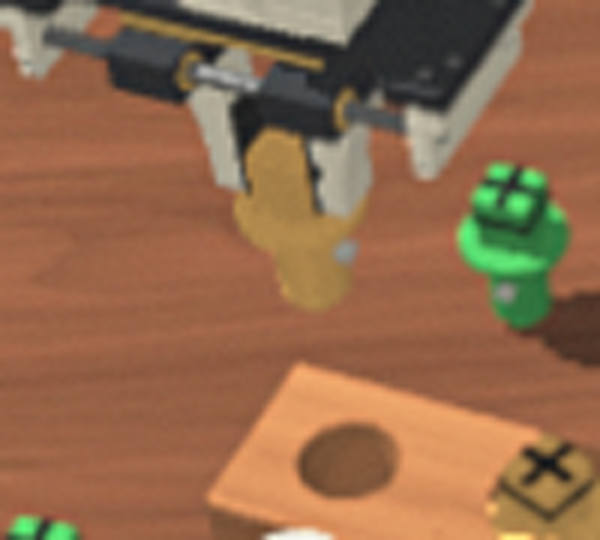

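The steel lug shows at the right of the stem (345,250 in the crop), so the lugs lie along the finger direction, ψ = γ+90°. With γ = -26° they will stand on the ramps about 50° clockwise of the gaps. Going to the port, with one more look on the way.

Emit:
drive_tool(targets=[[0.04,0.5,0.3,0,0,0],[0.08,0.9,0.2,0,0,0],[0.08,0.95,0,0,0,0],[0.08,0.95,0,0,0,0],[0.08,0.95,0,0,0,0]])

```text
t: 8.1
eef_pos: [0.47, -0.1006, 0.2371]
ee_rot: [3.14, 0.003, -0.452]
force: [0.7, -0.4, -2.9]
width: 0.0277
```

Emit:
drive_tool(targets=[[0.08,0.95,0,0,0,0],[0.08,0.95,0,0,0,0],[0.08,0.95,0,0,0,0],[0.08,0.95,0,0,0,0],[0.08,0.95,0,0,0,0]])

```text
t: 8.72
eef_pos: [0.4861, 0.0891, 0.2371]
ee_rot: [3.139, 0.002, -0.452]
force: [-0.3, -0.3, -2.6]
width: 0.0276
```

Emit:
drive_tool(targets=[[0.08,0.95,0,0,0,0],[0.08,0.95,0,0,0,0],[0.08,0.95,0,0,0,0],[0.08,0.5,0,0,0,0],[0,0,0,0,0,0]])

```text
t: 9.35
eef_pos: [0.4994, 0.2228, 0.2371]
ee_rot: [3.139, 0.001, -0.45]
force: [-0.4, 0.3, -2.5]
width: 0.0277
```

```bash
python3 - <<'E'
from h import *
from scipy.optimize import least_squares
np.set_printoptions(precision=4,suppress=True)
s=arm.get_state(); print(s['t'],s['q'],s['eef_pos'],s['ee_rot'],s['force'],s['width'])
im,d,c=grab('wrist'); X=cloud(c,d); g=np.array([.529,.169]); save('w4.png',im)
m=(d>0)&(np.linalg.norm(X[...,:2]-g,axis=-1)<.045)&(X[...,2]>.066)&(X[...,2]<.085)
P=X[m]; h=cv2.convexHull(P[:,:2].astype(np.float32))[:,0]
f=least_squares(lambda a:np.hypot(h[:,0]-a[0],h[:,1]-a[1])-a[2],[*g,.03],loss='soft_l1',f_scale=.001); print(m.sum(),np.median(P[:,2]),f.x)
hm=(d>0)&(d<.25); print(hm.sum())
E
```

```text
9.35 [ 0.7777  0.1428 -0.2538 -0.0004 -1.1769  0.3428] [0.4994 0.2228 0.2371] [ 3.1392  0.0012 -0.4504] [-0.3791  0.3131 -2.5289] 0.027665465119411276
2165 0.07335224842847399 [0.5293 0.1686 0.0305]
76586
```

Emit:
drive_tool(targets=[[0.37,-0.67,0,0,0,0],[0.38,-0.67,0,0,0,0],[0,0,-0.9,0,0,0],[0,0,-0.9,0,0,0],[0,0,0,0,0,0]])

```text
t: 10.02
eef_pos: [0.5279, 0.1662, 0.164]
ee_rot: [3.136, 0.003, -0.453]
force: [0.9, -0.2, -2.1]
width: 0.0278
```

Emit:
drive_tool(targets=[[0,0,-0.25,0,0,0],[0,0,-0.25,0,0,0],[0,0,-0.25,0,0,0],[0,0,-0.25,0,0,0],[0,0,0,0,0,0]])

```text
t: 10.65
eef_pos: [0.5293, 0.1683, 0.1256]
ee_rot: [3.14, 0.001, -0.452]
force: [0.8, 0.7, -2.6]
width: 0.0276
```

Emit:
drive_tool(targets=[[0,0,-0.2,0,0,0],[0,0,-0.15,0,0,0],[0,0,-0.1,0,0,0],[0,0,0,0,0,0]])

```text
t: 11.15
eef_pos: [0.5298, 0.1685, 0.1082]
ee_rot: [3.141, 0.0, -0.452]
force: [-0.5, -0.6, -1.9]
width: 0.0274
```

```bash
python3 - <<'E'
from station import arm
for i in range(1):
    s=arm.get_state(); print(s['eef_pos'],s['ee_rot'],s['force'],s['moment'],s['width'])
E
```

```text
[0.5297514  0.16846931 0.1082109 ] [ 3.14100419e+00  2.80907486e-04 -4.51676050e-01] [-0.51227761 -0.61299078 -1.91192866] [ 0.00460119 -0.03550706  0.01188561] 0.02741000295303168
```

Free so far, flange about 22 mm above the rim. Down the last 6 mm gently.

Emit:
drive_tool(targets=[[0,0,-0.06,0,0,0],[0,0,-0.06,0,0,0],[0,0,-0.03,0,0,0],[0,0,0,0,0,0]])

```text
t: 11.65
eef_pos: [0.53, 0.1686, 0.1029]
ee_rot: [-3.141, -0.0, -0.451]
force: [-0.2, -0.2, 1.4]
width: 0.0278
```

Resting lightly on the ramps. Loosening the grip so the plug can fall, then turning anticlockwise.

Emit:
drive_tool(targets=[[0,0,0,0,0,0],[0,0,0,0,0,0]], claw=0.35)

```text
t: 11.9
eef_pos: [0.5301, 0.1687, 0.1027]
ee_rot: [-3.141, -0.0, -0.452]
force: [0.5, 0.1, 0.0]
width: 0.0309
```

Emit:
drive_tool(targets=[[0,0,0,0,0,0.8],[0,0,0,0,0,0.8],[0,0,0,0,0,0.8],[0,0,0,0,0,0.8],[0,0,0,0,0,0.8]])

```text
t: 12.52
eef_pos: [0.5299, 0.1686, 0.1025]
ee_rot: [-3.142, -0.0, -0.03]
force: [0.2, 0.9, -0.4]
width: 0.0308
```

```bash
cat > st.py <<'E'
from h import *
s=arm.get_state(); print(s['t'],np.round(s['eef_pos'],4),np.degrees(s['ee_rot']).round(1),np.round(s['force'],1),np.round(s['moment'],2),round(s['width'],4))
g=np.array([.529,.169])
for n in ('scene','top'):
    im,d,c=grab(n); X=cloud(c,d); m=(d>0)&(np.linalg.norm(X[...,:2]-g,axis=-1)<.027)
    # flange top: brass-coloured points just outside the head, on the visible side
    hsv=cv2.cvtColor(np.ascontiguousarray(im),cv2.COLOR_RGB2HSV)
    m&=(hsv[...,0]>15)&(hsv[...,0]<32)&(hsv[...,1]>100)&(np.linalg.norm(X[...,:2]-g,axis=-1)>.017)
    print(n,m.sum(),np.histogram(X[...,2][m],np.arange(.06,.13,.003))[0])
    for t in ('plug','plug_head'):
        for r in arm.landmark_of(t,n)[:1]: print(t,round(r['score'],2),w(c,r['point']).round(4))
    save('st_%s_%d.png'%(n,int(s['t']*100)),im)
E
python3 st.py
```

```text
12.525 [0.5299 0.1686 0.1025] [-180.    -0.    -1.7] [ 0.2  0.9 -0.4] [-0.06  0.1   0.02] 0.0308
scene 179 [ 0  0  1  6 10  3  1  0  0  2  6 16 41 15  5  9  5  4  8 10  5  6 11]
plug 0.63 [0.4712 0.2448 0.0177]
plug_head 0.73 [0.5338 0.1705 0.1277]
top 12 [0 0 0 1 2 1 0 0 0 0 0 1 5 2 0 0 0 0 0 0 0 0 0]
plug 0.62 [ 0.5438 -0.2848 -0.0006]
```

Flange still about 16 mm above the rim, at γ -2°. Continuing anticlockwise.

Emit:
drive_tool(targets=[[0,0,0,0,0,0.8],[0,0,0,0,0,0.8],[0,0,0,0,0,0.8],[0,0,0,0,0,0.8],[0,0,0,0,0,0.8]])

```text
t: 13.45
eef_pos: [0.5299, 0.1687, 0.1025]
ee_rot: [-3.142, -0.0, 0.388]
force: [-0.5, 0.2, -1.0]
width: 0.0305
```

```bash
python3 st.py
```

```text
13.45 [0.5299 0.1687 0.1025] [-180.    -0.    22.2] [-0.5  0.2 -1. ] [-0.13  0.02 -0.  ] 0.0305
scene 156 [ 0  0  0  8 10  2  1  0  0  0  3 16 34 14  6  5  5  3  9  7  7  9  8]
plug 0.78 [0.5272 0.1697 0.0968]
plug_head 0.51 [0.5332 0.1746 0.1268]
top 57 [ 0  1  2  2  7  2  0  0  0  0  2 10 21  8  2  0  0  0  0  0  0  0  0]
plug 0.54 [0.5246 0.1694 0.0857]
plug_head 0.49 [0.5243 0.1676 0.0707]
```

Emit:
drive_tool(targets=[[0,0,0,0,0,0.5],[0,0,0,0,0,0.5],[0,0,0,0,0,0.5],[0,0,0,0,0,0]])

```text
t: 14.25
eef_pos: [0.53, 0.1688, 0.1026]
ee_rot: [-3.141, -0.0, 0.542]
force: [-0.6, 0.3, 0.1]
width: 0.0305
```

```bash
python3 st.py
```

```text
14.25 [0.53   0.1688 0.1026] [-180.   -0.   31.] [-0.6  0.3  0.1] [ 0.18  0.17 -0.07] 0.0305
scene 132 [ 0  0  0  0  3  6  2  6 37 27  6  3  5  4  5  5  5  5  8  5  0  0  0]
plug 0.68 [0.5278 0.1685 0.0842]
plug_head 0.62 [0.5316 0.1728 0.1173]
top 69 [ 0  0  0  1  1  2  0  5 22 29  5  0  1  0  0  0  0  0  0  0  0  0  0]
plug 0.53 [0.5284 0.1714 0.0768]
plug_head 0.61 [0.5268 0.1687 0.1163]
```

It dropped: flange top now at 0.086, so the underside is about 6 mm above the rim, as described. Lower the fingers 11 mm and screw clockwise.

Emit:
drive_tool(targets=[[0,0,-0.14,0,0,0],[0,0,-0.14,0,0,0],[0,0,0,0,0,-0.5],[0,0,0,0,0,-0.8],[0,0,0,0,0,-0.8]])

```text
t: 15.18
eef_pos: [0.5297, 0.1684, 0.0908]
ee_rot: [3.141, 0.001, 0.32]
force: [-1.1, 2.5, 0.7]
width: 0.0309
```

Emit:
drive_tool(targets=[[0,0,0,0,0,-0.8],[0,0,0,0,0,-0.8],[0,0,0,0,0,-0.8],[0,0,0,0,0,-0.8],[0,0,0,0,0,-0.8]])

```text
t: 15.8
eef_pos: [0.5296, 0.1684, 0.0907]
ee_rot: [3.141, 0.001, -0.099]
force: [-0.2, 1.4, -0.6]
width: 0.0307
```

Emit:
drive_tool(targets=[[0,0,0,0,0,-0.8],[0,0,0,0,0,-0.8],[0,0,0,0,0,-0.8],[0,0,0,0,0,-0.8],[0,0,0,0,0,-0.8]])

```text
t: 16.42
eef_pos: [0.5298, 0.1684, 0.0907]
ee_rot: [3.141, 0.0, -0.517]
force: [1.2, 0.7, -0.5]
width: 0.0306
```

```bash
python3 st.py
```

```text
16.425 [0.5298 0.1684 0.0907] [180.    0.  -29.6] [ 1.2  0.7 -0.5] [ 0.25 -0.06  0.01] 0.0306
scene 136 [ 0  0  0  0  1 12  9 27 44  2  4  4  3  3  2  1  5  3  4  0  0  0  0]
plug 0.67 [0.5285 0.168  0.0776]
plug_head 0.72 [0.5274 0.1676 0.1142]
top 0 [0 0 0 0 0 0 0 0 0 0 0 0 0 0 0 0 0 0 0 0 0 0 0]
plug 0.33 [0.4912 0.0102 0.0013]
plug_head 0.56 [ 0.4966 -0.1778  0.051 ]
```

Sinking (origin about 0.0776). Continuing clockwise.

Emit:
drive_tool(targets=[[0,0,0,0,0,-0.8],[0,0,0,0,0,-0.8],[0,0,0,0,0,-0.8],[0,0,0,0,0,-0.8],[0,0,0,0,0,-0.8]])

```text
t: 17.35
eef_pos: [0.5298, 0.1685, 0.0912]
ee_rot: [3.141, -0.0, -0.935]
force: [0.6, 0.3, -0.1]
width: 0.0306
```

Emit:
drive_tool(targets=[[0,0,0,0,0,-0.8],[0,0,0,0,0,-0.8],[0,0,0,0,0,-0.8],[0,0,0,0,0,-0.8],[0,0,0,0,0,0]])

```text
t: 17.98
eef_pos: [0.5298, 0.1684, 0.0913]
ee_rot: [3.141, -0.0, -1.267]
force: [-0.5, -0.7, -0.3]
width: 0.031
```

```bash
python3 st.py
```

```text
17.975 [0.5298 0.1684 0.0913] [180.   -0.  -72.6] [-0.5 -0.7 -0.3] [0.05 0.   0.01] 0.031
scene 106 [ 0  0  0  0  4 14 18 42  8  0  1  2  1  2  1  0  2  3  1  0  0  0  0]
plug 0.56 [0.5305 0.1655 0.0744]
plug_head 0.61 [0.5281 0.1737 0.1115]
top 6 [0 0 0 0 1 1 2 2 0 0 0 0 0 0 0 0 0 0 0 0 0 0 0]
```

Emit:
drive_tool(targets=[[0,0,-0.06,0,0,-0.8],[0,0,-0.06,0,0,-0.8],[0,0,0,0,0,-0.8],[0,0,0,0,0,-0.8],[0,0,0,0,0,0]])

```text
t: 18.9
eef_pos: [0.5294, 0.1684, 0.0864]
ee_rot: [3.141, -0.0, -1.603]
force: [-2.8, -0.1, 0.4]
width: 0.0307
```

```bash
python3 st.py
```

```text
18.9 [0.5294 0.1684 0.0864] [179.9  -0.  -91.8] [-2.8 -0.1  0.4] [0.09 0.69 0.03] 0.0307
scene 40 [ 0  0  0  0  2  3 17 14  4  0  0  0  0  0  0  0  0  0  0  0  0  0  0]
plug 0.72 [0.5303 0.1727 0.11  ]
plug_head 0.41 [0.5272 0.1751 0.1109]
top 28 [ 0  0  0  0  0  6 13  8  1  0  0  0  0  0  0  0  0  0  0  0  0  0  0]
plug 0.42 [0.5259 0.1696 0.0686]
plug_head 0.61 [0.5233 0.1724 0.0533]
```

Flange about flush. Now gripping firmly to tighten.

Emit:
drive_tool(targets=[[0,0,0,0,0,0],[0,0,0,0,0,0],[0,0,0,0,0,0]], claw=0.2, newtons=45)

```text
t: 19.58
eef_pos: [0.5295, 0.1684, 0.0865]
ee_rot: [3.141, -0.0, -1.604]
force: [-5.1, -0.3, 2.2]
width: 0.029
```

Emit:
drive_tool(targets=[[0,0,0,0,0,-0.5],[0,0,0,0,0,-0.5],[0,0,0,0,0,-0.5],[0,0,0,0,0,0]])

```text
t: 20.08
eef_pos: [0.5292, 0.1684, 0.0864]
ee_rot: [3.141, -0.001, -1.761]
force: [-6.6, -0.9, 2.2]
width: 0.029
```

```bash
python3 -c "
from h import *
s=arm.get_state(); print(s['t'],np.round(s['eef_pos'],4),np.degrees(s['ee_rot']).round(1),np.round(s['force'],1),np.round(s['moment'],2),round(s['width'],4))"
```

```text
20.075 [0.5292 0.1684 0.0864] [ 179.9   -0.  -100.9] [-6.6 -0.9  2.2] [-0.05  2.32  0.09] 0.029
```

Emit:
drive_tool(targets=[[-0.02,0,0,0,0,-0.5],[0,0,0,0,0,-0.5],[0,0,0,0,0,-0.5],[0,0,0,0,0,0]], newtons=60)

```text
t: 20.58
eef_pos: [0.5288, 0.168, 0.0864]
ee_rot: [3.141, -0.001, -1.917]
force: [-3.7, -4.3, 0.0]
width: 0.0286
```

```bash
cat > q.py <<'E'
from h import *
s=arm.get_state(); print(s['t'],np.round(s['q'],2),np.round(s['eef_pos'],4),np.degrees(s['ee_rot']).round(1),np.round(s['force'],1),np.round(s['moment'],2),round(s['width'],4))
E
python3 q.py
```

```text
20.575 [ 0.66  0.3  -0.43  0.   -0.84 -1.01] [0.5288 0.168  0.0864] [ 1.800e+02 -1.000e-01 -1.098e+02] [-3.7 -4.3  0. ] [-1.37  1.01  0.46] 0.0286
```

Emit:
drive_tool(targets=[[0,0,0,0,0,-0.5],[0,0,0,0,0,-0.5],[0,0,0,0,0,-0.5],[0,0,0,0,0,0]])

```text
t: 21.08
eef_pos: [0.5285, 0.1679, 0.0863]
ee_rot: [3.142, -0.002, -2.071]
force: [-4.4, -4.2, 0.1]
width: 0.0294
```

```bash
python3 q.py
```

```text
21.075 [ 0.66  0.3  -0.44  0.   -0.84 -1.16] [0.5285 0.1679 0.0863] [ 1.800e+02 -1.000e-01 -1.186e+02] [-4.4 -4.2  0.1] [-1.45  1.51  1.95] 0.0294
```

Torque now rising (1.95 N·m). A bit more.

Emit:
drive_tool(targets=[[0,0,0,0,0,-0.5],[0,0,0,0,0,-0.5],[0,0,0,0,0,0]])

```text
t: 21.45
eef_pos: [0.5277, 0.1667, 0.0864]
ee_rot: [-3.142, -0.005, -2.175]
force: [-6.2, -7.8, 3.7]
width: 0.0309
```

```bash
python3 q.py
```

```text
21.45 [ 0.66  0.3  -0.44  0.   -0.84 -1.27] [0.5277 0.1667 0.0864] [-180.    -0.3 -124.6] [-6.2 -7.8  3.7] [-2.92  2.26  2.04] 0.0309
```

Torque saturates at about 2 N·m and the jaws begin to slip, so it is tight. Letting go and checking.

Emit:
drive_tool(targets=[[0,0,0,0,0,0],[0,0,0,0,0,0],[0,0,0,0,0,0]], claw=0.6)

```text
t: 21.82
eef_pos: [0.53, 0.1693, 0.0869]
ee_rot: [-3.141, 0.002, -2.179]
force: [-0.9, -0.1, 0.2]
width: 0.0512
```

Emit:
drive_tool(targets=[[0,0,0.5,0,0,0],[0,0,0.8,0,0,0],[0,0,0.8,0,0,0],[0,0,0.8,0,0,0],[0,0,0,0,0,0]])

```text
t: 22.45
eef_pos: [0.5309, 0.1698, 0.2057]
ee_rot: [-3.139, 0.006, -2.179]
force: [-0.7, -0.5, -0.5]
width: 0.0527
```

```bash
python3 q.py; python3 - <<'E'
from h import *
g=np.array([.529,.1685])
im,d,c=grab('wrist'); X=cloud(c,d); save('w5.png',im)
print('head',head(X,d,g,.104,.118)); print('flange',head(X,d,g,.076,.09))
im,d,c=grab('scene'); X=cloud(c,d)
print('head',head(X,d,g,.104,.118)); print('flange',head(X,d,g,.076,.09))
u,v=w2px(c,[.529,.169,.09])[0].astype(int)
save('s5.png',cv2.resize(im[v-35:v+45,u-60:u+60],None,fx=6,fy=6,interpolation=cv2.INTER_CUBIC))
E
```

```text
22.45 [ 0.66  0.18 -0.29  0.   -1.1  -1.27] [0.5309 0.1698 0.2057] [-179.9    0.3 -124.8] [-0.7 -0.5 -0.5] [ 0.17 -0.11 -0.  ] 0.0527
head (np.int64(1170), 0.1097, array([0.5298, 0.1686]), array([28.1, 28.1]), 70.8)
flange (np.int64(1402), 0.0799, array([0.5291, 0.1683]), array([52.2, 53.1]), 42.0)
head (np.int64(108), 0.1109, array([0.5299, 0.1706]), array([27.8, 32.1]), 70.2)
flange (np.int64(185), 0.0811, array([0.5333, 0.1679]), array([55.3, 49.1]), 67.3)
```

View pics/w5.png

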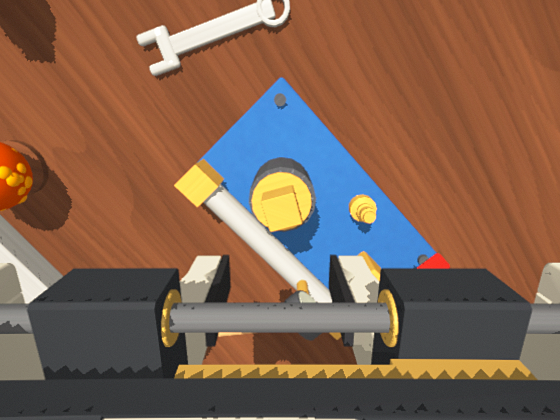

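View pics/s5.png

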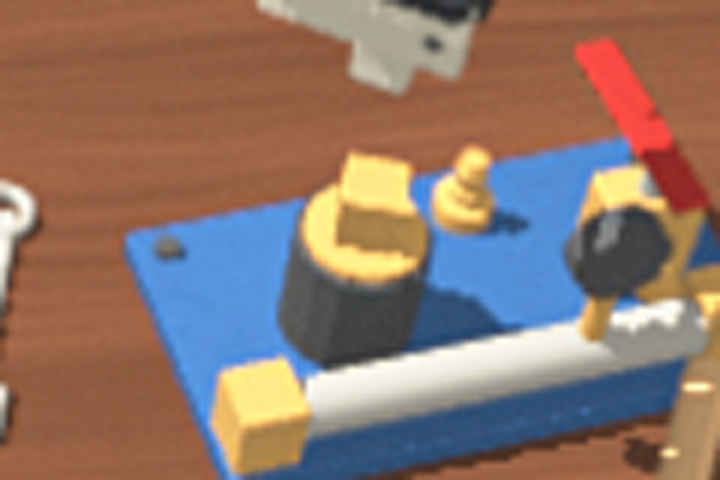

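Both pictures show the flange on the rim; head top is at 0.110 and head yaw at -109°. To be sure it was a hard stop and not jaw slip, I'll regrip square to the head and tighten once more.

Emit:
drive_tool(targets=[[-0.02,-0.02,-0.9,0,0,0.9],[0,0,-0.9,0,0,0.9],[0,0,-0.7,0,0,0.8],[0,0,-0.45,0,0,0],[0,0,0,0,0,0]])

```text
t: 23.18
eef_pos: [0.5273, 0.1671, 0.0825]
ee_rot: [3.139, -0.003, -1.907]
force: [-0.5, -0.5, 1.0]
width: 0.0522
```

Emit:
drive_tool(targets=[[0,0,0,0,0,0],[0,0,0,0,0,0],[0,0,0,0,0,0],[0,0,0,0,0,0]], claw=0.2, newtons=60)

```text
t: 23.68
eef_pos: [0.5285, 0.1679, 0.0851]
ee_rot: [-3.141, 0.001, -1.907]
force: [-0.6, -1.1, 2.8]
width: 0.0271
```

```bash
python3 q.py
```

```text
23.675 [ 0.66  0.3  -0.44  0.   -0.83 -1.  ] [0.5285 0.1679 0.0851] [-180.     0.  -109.3] [-0.6 -1.1  2.8] [0.13 0.28 0.05] 0.0271
```

Emit:
drive_tool(targets=[[0,0,0,0,0,-0.5],[0,0,0,0,0,-0.5],[0,0,0,0,0,0]])

```text
t: 24.05
eef_pos: [0.5285, 0.1679, 0.0852]
ee_rot: [-3.141, -0.0, -2.009]
force: [-1.9, -0.5, 6.0]
width: 0.0283
```

```bash
python3 q.py
```

```text
24.05 [ 0.66  0.3  -0.44  0.   -0.84 -1.1 ] [0.5285 0.1679 0.0852] [-179.9   -0.  -115.1] [-1.9 -0.5  6. ] [-0.15  0.71  1.67] 0.0283
```

Emit:
drive_tool(targets=[[0,0,0,0,0,-0.5],[0,0,0,0,0,-0.5],[0,0,0,0,0,0]])

```text
t: 24.42
eef_pos: [0.5282, 0.1673, 0.0853]
ee_rot: [-3.141, -0.001, -2.114]
force: [-2.4, -3.1, 8.3]
width: 0.03
```

```bash
python3 q.py
```

```text
24.425 [ 0.66  0.3  -0.44  0.   -0.84 -1.21] [0.5282 0.1673 0.0853] [-1.800e+02 -1.000e-01 -1.211e+02] [-2.4 -3.1  8.3] [-0.98  0.97  1.42] 0.03
```

Emit:
drive_tool(targets=[[0,0,0,0,0,0],[0,0,0,0,0,0],[0,0,0,0,0,0]], claw=0.6)

```text
t: 24.8
eef_pos: [0.5283, 0.1678, 0.0844]
ee_rot: [3.141, 0.0, -2.117]
force: [0.7, 0.3, 0.2]
width: 0.0513
```

Emit:
drive_tool(targets=[[0,0,0.5,0,0,0],[0,0,0.8,0,0,0],[0,0,0.8,0,0,0],[0,0,0.8,0,0,0],[0,0,0,0,0,0]])

```text
t: 25.42
eef_pos: [0.5297, 0.1686, 0.2032]
ee_rot: [-3.139, 0.005, -2.116]
force: [0.1, 0.7, 0.3]
width: 0.0527
```

```bash
python3 q.py; python3 - <<'E'
from h import *
g=np.array([.529,.1685])
im,d,c=grab('wrist'); X=cloud(c,d)
print('head',head(X,d,g,.104,.118)); print('flange',head(X,d,g,.076,.09))
im,d,c=grab('scene'); X=cloud(c,d); save('s6.png',im)
print('head',head(X,d,g,.104,.118))
for t in ('hose_tail','frit_jar','orb','lh_plug'):
    print(t,[w(c,r['point']).round(3) for r in arm.landmark_of(t,'scene')[:2]])
E
```

```text
25.425 [ 0.66  0.18 -0.29  0.   -1.1  -1.21] [0.5297 0.1686 0.2032] [-179.9    0.3 -121.3] [0.1 0.7 0.3] [ 0.13 -0.01  0.02] 0.0527
head (np.int64(1180), 0.1097, array([0.5298, 0.1687]), array([28.4, 28. ]), 70.1)
flange (np.int64(1417), 0.0798, array([0.5291, 0.1682]), array([52.4, 53.2]), 40.7)
head (np.int64(113), 0.1113, array([0.5298, 0.1705]), array([27.7, 31.5]), 70.8)
hose_tail [array([0.469, 0.244, 0.017])]
frit_jar [array([ 0.546, -0.289,  0.002])]
orb [array([ 0.753, -0.006,  0.   ])]
lh_plug [array([ 0.629, -0.137,  0.049]), array([ 0.392, -0.058,  0.051])]
```

The head yaw did not change under a second 1.7 N·m (70.8° → 70.1°, within error), so it is tight. The bystanders are where they were, and the gripper is clear. Handing in.

```bash
python3 -c "
from station import arm
print(arm.job_done())"
```

```text
the job is handed in; nothing more can be done
None
```

The plain square-head plug is screwed fully home in the manifold's port. I handed the job in at about 25.5 s with the gripper open and clear above it.

- **What I did:** I took the plug from the rack and set it upright on the ramps, flange about 16 mm above the rim. I turned it anticlockwise in loosened jaws until it dropped 10 mm into the thread start. I then screwed it clockwise about 130° until the torque levelled off at about 2 N·m, and let go.
- **Last checks:**
  - **Seating:** the flange top measured at 0.080 m and the head top at 0.110 m, which puts the plug's origin at rim height.
  - **Tightness:** a second, square grip with about 1.7 N·m did not turn it further (head yaw 70.8° before, 70.1° after, within error).
  - **Bystanders:** the hose fitting and jar were within about 5 mm of their first fixes, which is the detector's error. I had no earlier fix for the orb and did not measure the wrench, jacks or block tool again; none of them was approached.

Some things disagreed or were less certain:
- The jaws slipped a few degrees at the end of tightening, which is why I did the second grip.
- The scene camera reads about 1 mm higher and 2 mm off in y compared with the wrist camera, which is within its stated calibration.
- In the last scene picture the detector's top two hits for the left-hand plug were only green look-alikes. I did not re-measure the real one after lifting the right-hand plug. It was in its hole in the picture taken after the lift, and the arm did not go near it again.

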